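Sort cutlery and cooking things into organiser and caddy

ROBOT

A 6-joint arm with a two-finger parallel gripper is mounted at the origin on a cart in front of the work surface, level with it; the furniture and walls round the work are solid. World frame = base frame: x ahead of the robot, y to its left, z up, the work surface at z = 0. Lengths are in m, angles in rad, forces in N, time in s.
With the tool pointing down it reaches from about 0.3 to 0.775 m from the base axis. Payload 14.6 kg.
Tool frame: the origin (TCP) lies at the very end of the fingers, on their centre line; the grasp point (between the pads) lies 19 mm behind it; z points along the fingers, x is the direction in which the jaws open and shut, and the axes are right-handed (so a half turn about z gives the same grasp; the last joint's range is limited). The gripper opens to 94 mm and grips with 3 to 60 N. Pads are 16 mm wide; open, the fingers measure 119 mm over their backs; the gripper's body (75 mm by 177 mm) begins 78 mm behind the grasp point.
Start: joints at [1.034, 0.3, 1.521, -0, 1.321, -0.067], TCP at [0.249, 0.49, 0.168] pointing down, gripper open.
Joint ranges: [-3.03, 3.03], [-0.79, 2.21], [0.23, 2.52], [-1.04, 4.18], [0, 3.07], [-2.55, 2.55]. Speed limits (rad/s): [2.22, 2.22, 2.57, 3.14, 3.14, 3.14].

INTERFACE

Orientations are given as [roll, pitch, yaw] about the fixed x, y, z axes, in that order (R = Rz(yaw) Ry(pitch) Rx(roll)).
In Python, from station import ctrl gives the robot as it stands.
- The arm moves only by the shell command python3 -m inch 'ROWS' [FORCE]. ROWS is JSON, one flat list of numbers, 7 for each row, row after row: the shift along the tool's x, y, z in cm, then the turn, a rotation vector about the tool's x, y, z in rad, then the opening, from 0 (shut) to 1 (fully open). In form: [tx, ty, tz, wx, wy, wz, claw, tx, ty, tz, wx, wy, wz, claw, ...]. A call has 1 to 20 rows; each row shifts and turns the commanded pose from where the row before left it, along the tool's axes as they then stand; what a row does not reach is not made up. A row lasts 1/8 s, in which the tool goes at most 62.5 mm and 10.7 degrees, less where a joint would pass 70% of its speed; a pose out of reach is approached as far as the arm can. A call is refused whole if a number of a shift passes 6.25 or a number of a turn 0.188, either way. A call with a gripper value outside its range is refused whole. The fingers move at their own pace and stop on an object; FORCE is the grip in N (left out, the last holds). Time passes only in rows, so rows that do not move let the fingers close. It gives the time, the measured TCP pose, the force and the opening at its end, in the units of the state.
- ctrl.get_obs(): the state, without advancing time (a new reading comes with each control period).
- ctrl.camera(name): name is "scene" or "top"; returns (picture, depth): 384x512x3 uint8, red, green, blue; 384x512 float32, m along the optical axis (not along the pixel's ray), 0 where there is no reading.
- ctrl.camera_params(name): a dict with "vertical_fov" (degrees; the focal length in pixels is half the picture's height over the tangent of half this angle, whatever the lens; pixels are square), "cx", "cy" (the principal point, pixels), "distortion" ([k1, k2, p1, p2, k3] as OpenCV has them; the pictures are not rectified), "camera_from_world" (4x4, takes a point from world to camera coordinates). Camera axes: x right, y down, z forward; pixel columns grow to the right and rows downward; lengths in m; the calibration is good to about 2 mm. A picture is of the moment at which its call begins. camera_params takes no time and is no camera call.
- ctrl.hand_in(): hands the job in, once; it reports no verdict.
Trained networks look in the newest picture that a camera, given by its name, has taken for a name from the list of things; names that differ only in an ending like _2 or _b are one class to them, and where a whole thing is asked for, a point or a joint stands for the part that bears it (a point fixed in the world has none). Each returns a list of dicts, best first, with "score" (0 to 1); they miss things now and then, are a little off and sometimes report something else, mostly with a low value. They report only what shows in the picture. A call takes as long as a camera call. They do not tell look-alikes from the thing itself.
- ctrl.spot_in(camera, label): "bbox" ([centre column, centre row, width, height] in pixels, round what is visible of it).
- ctrl.place_of(camera, label): "centre" ([column, row] in pixels: a listed point, or the origin of a listed thing).
The state is a dict: "time_s": time; "qpos": joint angles; "joint_vel": joint speeds; "tau": joint torques, N m; "ee_pos": TCP position; "eef_rot": TCP orientation; "force": force on the tool from outside, world axes, zero at the start; "moment": the same for the moment, N m; "grip_width": finger opening in m.
Only numpy, scipy, OpenCV 4.12 (cv2) and the standard library are available. Lean on these libraries where they do the work, as an engineer would, in place of code of your own. Each camera call takes 0.05 s, during which the arm holds its last target. There are 200 camera calls.

TASK

Tidy up the things standing about on the worktop: lay the fork in the long bay of the wooden cutlery organiser and the teaspoon in its short bay beside it, both lying flat on the bay floor, and stand the egg timer and the salt shaker upright in the two square bays of the wooden caddy, one in each, whichever way round. Leave the espresso cup and the little bowl where they are.

Things in the scene. Friction and masses are not known exactly. Their poses are not given: they have to be found in the camera images.
- fork_centre (a point): Centre (half-way up) of a steel table fork lying on the worktop: 193 mm long along its own x axis, 26 mm wide at the tines, 15 mm high overall. Grasp it across its width (along its y) near the centre, with the fingertips close to the worktop. 40 g.
- teaspoon_centre (a point): Centre (half-way up) of a steel teaspoon lying on the worktop: 130 mm long along its own x axis, 26 mm wide at the spoon's bowl, 11 mm high overall. Grasp it across its width (along its y) near the centre, with the fingertips close to the worktop. 20 g.
- shaker_centre (a point): Centre (45 mm above its foot) of a small salt shaker of clear glass with a grey cap, standing upright, its z axis up: 90 mm high, round, 44 mm across, 34 mm across the cap (the top 20 mm). About 100 g.
- organiser: Fixed cutlery organiser of light wood on the black hob: open tray 235 (its x) by 160 (its y) mm, 32 mm high, walls 4 mm; origin at the middle of its underside, bay floors 10 mm above it, z up. Long bay: 227 x 74 mm inside, centred x 0, y +39 mm. Short bay: 152 x 74 mm inside, centred x -37.5, y -39 mm; behind it a small bay (x +78, y -39 mm) already holds a matchbox.
- caddy: Fixed caddy of light wood on the black hob, left or right of the organiser: open tray 188 (its x) by 96 (its y) mm, 40 mm high, walls 4 mm; origin at the middle of its underside, bay floors 10 mm above it, z up. A cross wall parts it into two bays, each 88 x 88 mm inside, centred x -46 and x +46 mm, y 0.
- dip_bowl: Small dark stoneware bowl, 90 mm across, 35 mm high, on the hob, right of organiser and caddy; origin at the centre of its underside. To be left alone.
- timer_centre (a point): Centre (29 mm above its foot) of a turquoise wind-up egg timer with a white base, standing upright, its z axis up: 58 mm high, round, 63 mm across at its widest (the white base, the lower 20 mm, has straight sides 62 mm across; the dome above narrows). The timer does not turn when gripped. About 90 g.
- cup: Small white espresso cup, 62 mm across, 88 mm with its handle, 50 mm high, standing behind the loose things; origin at its underside. To be left alone.
There are look-alikes about, which are no part of the job. Leave any green look-alike of the part that bears shaker_centre alone.

How it is judged:
At the end, for the whole second after the job is handed in: Fork and teaspoon lie flat on the floor of the long and the short bay (within 30 and 25 mm of its middle lengthwise, raised less than 7 mm); timer and shaker stand upright (0.15 rad) on the floor of different caddy bays, within 35 mm of the bay's middle; all at rest (x of fork_centre in the frame of organiser between -0.03 and 0.03 m and y of fork_centre in the frame of organiser between 0.003 and 0.075 m and z of fork_centre in the frame of organiser between 0.006 and 0.0245 m and angle between the x axis of each of fork_centre, teaspoon_centre and the x axis of organiser, either way round below 0.5 rad and x of teaspoon_centre in the frame of organiser between -0.0625 and -0.0125 m and y of teaspoon_centre in the frame of organiser between -0.075 and -0.003 m and z of teaspoon_centre in the frame of organiser between 0.006 and 0.0225 m and y of timer_centre in the frame of caddy between -0.035 and 0.035 m and z of timer_centre in the frame of caddy between 0.031 and 0.047 m and angle between each of timer_centre, shaker_centre's own z axis and vertical below 0.15 rad and y of shaker_centre in the frame of caddy between -0.035 and 0.035 m and z of shaker_centre in the frame of caddy between 0.047 and 0.063 m and ((x of timer_centre in the frame of caddy between 0.011 and 0.081 m and x of shaker_centre in the frame of caddy between -0.081 and -0.011 m) or (x of timer_centre in the frame of caddy between -0.081 and -0.011 m and x of shaker_centre in the frame of caddy between 0.011 and 0.081 m)) and linear speed of each of fork, teaspoon, timer, shaker below 0.02 m/s); the robot touches nothing.
It fails at once if the espresso cup was shoved (more than 20 mm) (distance of cup from where it was at the start of the episode above 0.02 m).
It fails at once if the little bowl was shoved (more than 20 mm) (distance of dip_bowl from where it was at the start of the episode above 0.02 m).
It also fails if it takes over 99 s, if anything falls off the work surface, if the arm or the gripper's body presses on something with over 40 N, if the wrist force passes 120 N, or if a joint passes its speed limit or range.

## Working session

There is one attempt and no reset: what is moved stays moved. The work goes in short steps, Python scripts to look and compute and a shell command to move; the robot and the scene stay as the last step left them, time stands still between calls to the robot, and variables do not carry over. Pictures are saved under pics/ and viewed, about 12 in all and at most 16, crops included, and the job is handed in when it is done.

```bash
mkdir -p pics; ls; cat > h.py <<'E'
import numpy as np, cv2
from station import ctrl
from scipy.spatial.transform import Rotation as R
def K(n):
    p=ctrl.camera_params(n); f=192/np.tan(np.radians(p["vertical_fov"])/2)
    return np.array([[f,0,p["cx"]],[0,f,p["cy"]],[0,0,1.]]),np.array(p["distortion"]),np.array(p["camera_from_world"])
def ray(n,px):
    k,d,T=K(n); q=cv2.undistortPoints(np.array([[px]],float),k,d)[0,0]
    Ti=np.linalg.inv(T); return Ti[:3,3],Ti[:3,:3]@np.array([q[0],q[1],1.])
def onz(n,px,z):
    o,d=ray(n,px); return o+d*(z-o[2])/d[2]
def proj(n,P):
    k,d,T=K(n); r,_=cv2.Rodrigues(T[:3,:3]); return cv2.projectPoints(np.atleast_2d(np.array(P,float)),r,T[:3,3],k,d)[0][:,0]
def cloud(n,dep):
    k,d,T=K(n); h,w=dep.shape; uv=np.stack(np.meshgrid(np.arange(w),np.arange(h)),-1).reshape(-1,1,2).astype(float)
    q=cv2.undistortPoints(uv,k,d)[:,0]; c=np.c_[q,np.ones(len(q))]*dep.reshape(-1,1)
    Ti=np.linalg.inv(T); return (c@Ti[:3,:3].T+Ti[:3,3]).reshape(h,w,3)
E
cat > a.py <<'E'
from h import *
Z=dict(fork_centre=.0075,teaspoon_centre=.0055,shaker_centre=.045,timer_centre=.029,organiser=0,caddy=0,dip_bowl=0,cup=0)
for n in("top","scene"):
    im,de=ctrl.camera(n); cv2.imwrite(f"pics/{n}0.png",im[...,::-1]); np.save(f"{n}0.npy",de)
    print(n,K(n)[2][:3].round(2).tolist())
    for l,z in Z.items():
        for r in ctrl.place_of(n,l)[:3]: print(l,round(r["score"],2),np.round(r["centre"]),onz(n,r["centre"],z).round(3))
print(ctrl.get_obs())
E
python3 a.py
```

```text
pics
top [[-0.06, -1.0, -0.01, -0.09], [-0.79, 0.06, -0.61, 0.46], [0.61, -0.03, -0.79, 1.46]]
fork_centre 0.51 [227. 222.] [ 0.455 -0.031  0.008]
teaspoon_centre 0.39 [230. 224.] [ 0.447 -0.041  0.005]
teaspoon_centre 0.28 [270. 217.] [ 0.467 -0.197  0.006]
shaker_centre 0.43 [194. 198.] [0.55  0.094 0.045]
timer_centre 0.75 [323. 214.] [ 0.452 -0.401  0.029]
timer_centre 0.69 [197. 222.] [0.448 0.084 0.029]
organiser 0.55 [267. 218.] [ 0.468 -0.187  0.   ]
caddy 0.62 [320. 216.] [ 0.462 -0.394  0.   ]
dip_bowl 0.73 [322. 215.] [ 0.466 -0.406  0.   ]
dip_bowl 0.6 [355. 201.] [ 0.525 -0.547  0.   ]
cup 0.55 [214. 179.] [0.68  0.015 0.   ]
cup 0.33 [196. 223.] [0.465 0.09  0.   ]
scene [[0.73, -0.69, 0.0, -0.49], [-0.29, -0.32, -0.9, 0.17], [0.62, 0.65, -0.43, 0.9]]
fork_centre 0.66 [170. 185.] [0.436 0.181 0.007]
teaspoon_centre 0.62 [210. 206.] [ 0.444 -0.043  0.005]
shaker_centre 0.63 [207. 175.] [0.531 0.088 0.045]
shaker_centre 0.62 [146. 169.] [0.404 0.286 0.045]
shaker_centre 0.6 [163. 163.] [0.481 0.295 0.045]
timer_centre 0.69 [190. 186.] [0.458 0.087 0.029]
organiser 0.37 [1
[... 181 characters left out ...]
08.] [ 0.441 -0.039  0.   ]
{'time_s': 0.9, 'qpos': array([ 1.03443091e+00,  2.99896517e-01,  1.52097333e+00,  1.68642660e-06,
        1.32069909e+00, -6.65512578e-02]), 'joint_vel': array([ 1.00606382e-03, -7.80158037e-04,  9.33852144e-04,  3.60961529e-04,
       -1.73186570e-04,  1.52909805e-05]), 'tau': array([-1.58122104e-03, -5.31656528e+01, -3.52913475e+01,  7.07859476e-02,
        2.13540194e-02, -1.29406885e-05]), 'ee_pos': array([0.24897593, 0.49042214, 0.16825879]), 'eef_rot': array([-3.14159260e+00, -2.37747676e-05,  1.10098175e+00]), 'force': array([-0.93113702,  0.62645248,  0.33258002]), 'moment': array([-0.02425272,  0.04301169,  0.02440916]), 'grip_width': 0.0937059355907943}
```

```bash
python3 - <<'E'
import cv2
a=cv2.imread("pics/top0.png");cv2.imwrite("pics/top0c.png",cv2.resize(a[150:300,120:390],(800,444),interpolation=cv2.INTER_CUBIC))
a=cv2.imread("pics/scene0.png");cv2.imwrite("pics/scene0c.png",cv2.resize(a[110:310,110:376],(798,600),interpolation=cv2.INTER_CUBIC))
E
```

```text
(no output)
```

View pics/top0c.png

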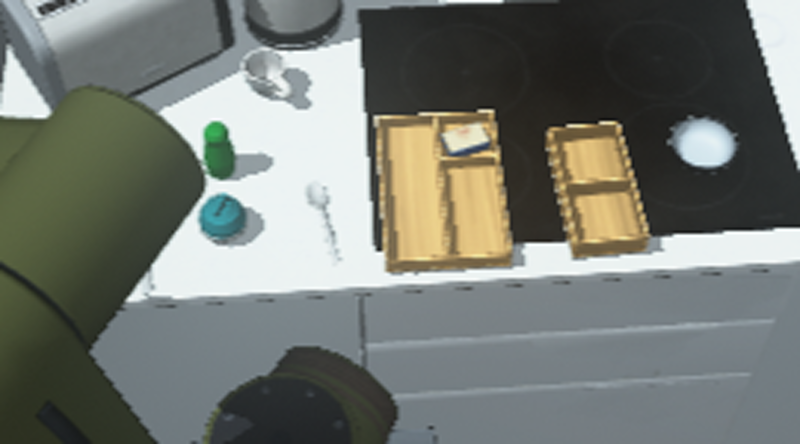

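View pics/scene0c.png

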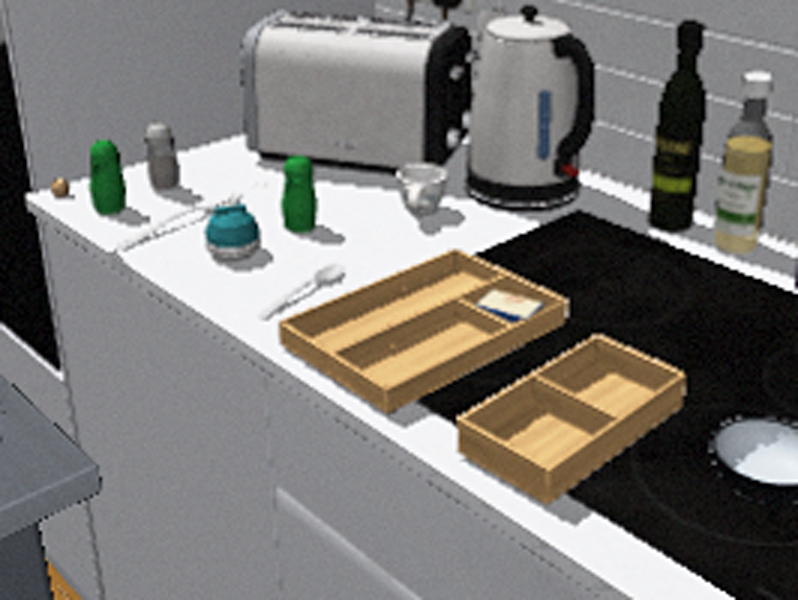

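The scene picture shows three shakers: green at (146,169), green at (207,175) and grey at (163,163). The clear-glass one with the grey cap is (163,163), since the other two are green look-alikes. The fork is at about (170,185), the teaspoon at (210,206), the timer at (187,187) and the cup at (251,175). The organiser's long bay is on its left, and the caddy is to the right of the organiser. In the top picture the arm hides the fork and the grey shaker. Next I'll measure the trays and the spoon.

```bash
cat > b.py <<'E'
from h import *
from scipy.optimize import least_squares
im=cv2.imread("pics/scene0.png")
c=lambda x,y:(110+x/3-.33,110+y/3-.33)
t=lambda x,y:(120+x*270/800-.33,150+y*150/444-.33)
def fit(L,W,H,S,T):
    # corner order front-left, back-left, back-right, front-right
    loc=np.array([[-L/2,W/2],[L/2,W/2],[L/2,-W/2],[-L/2,-W/2]])
    def P(p): 
        C,s=np.cos(p[2]),np.sin(p[2]); return np.c_[loc@np.array([[C,s],[-s,C]])+p[:2],np.full(4,H)]
    f=lambda p:np.r_[(proj("scene",P(p))-S).ravel(),(proj("top",P(p))-T).ravel()]
    r=least_squares(f,[.47,-.2,0],loss="soft_l1"); print(r.x.round(4),r.fun.round(1))
fit(.235,.160,.032,[c(281,322),c(458,250),c(568,298),c(388,390)],[t(386,263),t(375,114),t(495,110),t(511,260)])
fit(.188,.096,.040,[c(458,425),c(598,335),c(684,374),c(550,470)],[t(573,243),t(547,128),t(622,122),t(649,238)])
for n,pts in(("scene",{"spoon bowl":c(335,272),"spoon end":c(264,317),"forkL":c(120,248),"forkR":c(240,200)}),("top",{"spoon bowl":t(315,186),"spoon end":t(336,262)})):
    for k,v in pts.items(): print(n,k,onz(n,v,.006).round(3))
# timer dome via top: centroid of turquoise, vs scene
for n in("scene","top"):
    hsv=cv2.cvtColor(cv2.imread(f"pics/{n}0.png"),cv2.COLOR_BGR2HSV)
    m=cv2.inRange(hsv,(85,120,60),(105,255,255)); k,l,s,ce=cv2.connectedComponentsWithStats(m)
    i=1+np.argmax(s[1:,4]); print(n,"timer",s[i],ce[i],onz(n,ce[i],.04).round(3))
# grey shaker bbox
ctrl.camera("scene")
for r in ctrl.spot_in("scene","shaker_centre")[:4]: print(r)
for r in ctrl.spot_in("scene","fork_centre")[:2]: print(r)
E
python3 b.py
```

```text
[ 0.4782 -0.1966 -0.01  ] [-1.4 -0.6 -0.8 -0.9  0.1  0.7 -0.5 -0.2  0.3 -0.9  1.   0.1  0.1 -0.5
  1.1 -2.1]
[ 0.4605 -0.3979  0.0414] [-1.  -2.2 -0.7 -0.4  0.8  0.  -0.5  0.3  1.2  0.1  1.  -0.5 -0.5 -0.6
  1.  -0.6]
scene spoon bowl [ 0.495 -0.035  0.006]
scene spoon end [ 0.382 -0.064  0.006]
scene forkL [0.354 0.176 0.006]
scene forkR [0.531 0.198 0.006]
top spoon bowl [ 0.501 -0.028  0.006]
top spoon end [ 0.38  -0.051  0.006]
scene timer [179 178  16  14 174] [186.54597701 185.22988506] [0.439 0.076 0.04 ]
top timer [188 216  13  14 127] [193.5511811  222.62204724] [0.438 0.094 0.04 ]
{'bbox': [162.8, 160.9, 13.2, 24.8], 'score': 0.8}
{'bbox': [208.9, 173.4, 14.0, 28.1], 'score': 0.79}
{'bbox': [147.6, 169.9, 10.7, 26.6], 'score': 0.58}
{'bbox': [168.9, 187.8, 42.2, 19.9], 'score': 0.39}
```

```bash
cat > go.py <<'E'
from h import *
import sys
x,y,z,yaw=map(float,sys.argv[1:5]); o=ctrl.get_obs(); Rm=R.from_euler("xyz",o["eef_rot"])
D=R.from_euler("xyz",[np.pi,0,yaw]); w=(Rm.inv()*D).as_rotvec(); d=D.inv().apply(np.array([x,y,z])-o["ee_pos"])*100
print("turn",w.round(3),"then shift cm",d.round(2),"q",o["qpos"].round(2),"t",o["time_s"],"grip",round(o["grip_width"],4))
E
python3 go.py .438 -.045 .12 1.78
python3 - <<'E'
from h import *
c=cloud("scene",np.load("scene0.npy"))
for p in((310,225),(330,240),(200,215),(260,215),(300,255),(232,218)): print(p,c[p[1],p[0]].round(3))
E
```

```text
turn [-0.    -0.    -0.679] then shift cm [-56.3    7.37   4.83] q [ 1.03  0.3   1.52  0.    1.32 -0.07] t 1.05 grip 0.0939
(310, 225) [ 0.549 -0.355  0.032]
(330, 240) [ 0.519 -0.443  0.04 ]
(200, 215) [ 0.396 -0.054 -0.002]
(260, 215) [ 0.513 -0.197  0.012]
(300, 255) [ 0.449 -0.406  0.009]
(232, 218) [ 0.443 -0.15   0.009]
```

```bash
python3 -m inch '[0,0,0,0,0,-0.17,0.4, 0,0,0,0,0,-0.17,0.4, 0,0,0,0,0,-0.17,0.4, 0,0,0,0,0,-0.169,0.4, -4.3,0.56,0,0,0,0,0.4, -4.3,0.56,0,0,0,0,0.4, -4.3,0.57,0,0,0,0,0.4, -4.3,0.57,0,0,0,0,0.4, -4.3,0.57,0,0,0,0,0.4, -4.3,0.57,0,0,0,0,0.4, -4.3,0.57,0,0,0,0,0.4, -4.3,0.57,0,0,0,0,0.4, -4.3,0.57,0,0,0,0,0.4, -4.3,0.57,0,0,0,0,0.4, -4.4,0.57,0,0,0,0,0.4, -4.4,0.56,2.4,0,0,0,0.4, -4.5,0.56,2.4,0,0,0,0.4, 0,0,0,0,0,0,0.4, 0,0,0,0,0,0,0.4]' 20
python3 - <<'E'
from h import *
for n in("top","scene"):
    im,de=ctrl.camera(n); cv2.imwrite(f"pics/{n}1.png",im[...,::-1]); np.save(f"{n}1.npy",de)
    for l,z in(("fork_centre",.0075),("teaspoon_centre",.0055),("shaker_centre",.045),("timer_centre",.029)):
        for r in ctrl.place_of(n,l)[:3]: print(n,l,round(r["score"],2),np.round(r["centre"]),onz(n,r["centre"],z).round(3))
im=cv2.imread("pics/top1.png");a=cv2.resize(im[150:270,110:290],(800,533),interpolation=cv2.INTER_CUBIC);cv2.imwrite("pics/top1c.png",a)
E
```

```text
time_s: 3.42
ee_pos: [0.438, -0.0446, 0.1206]
eef_rot: [3.141, -0.0, 1.78]
force: [-0.1, -0.2, -0.8]
grip_width: 0.0375
top teaspoon_centre 0.5 [229. 225.] [ 0.441 -0.038  0.006]
scene fork_centre 0.39 [213. 209.] [ 0.436 -0.067  0.007]
scene fork_centre 0.38 [170. 182.] [0.447 0.2   0.007]
scene teaspoon_centre 0.41 [211. 208.] [ 0.441 -0.05   0.005]
scene shaker_centre 0.59 [145. 169.] [0.398 0.283 0.045]
scene shaker_centre 0.52 [163. 163.] [0.48  0.292 0.045]
scene shaker_centre 0.52 [207. 172.] [0.548 0.109 0.045]
scene timer_centre 0.64 [188. 186.] [0.451 0.089 0.029]
scene timer_centre 0.45 [165. 161.] [0.519 0.346 0.029]
```

View pics/top1c.png

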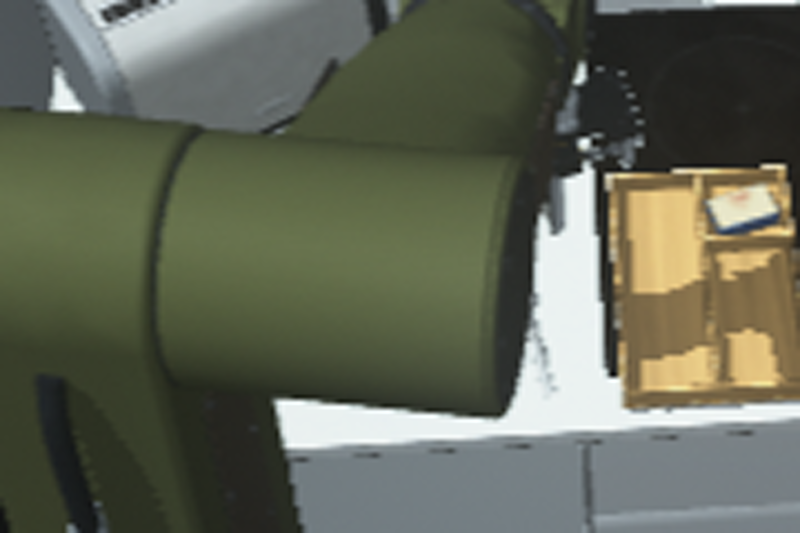

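The arm still hides the left side in the top view. The spoon estimates agree to within 1 cm, which is inside the jaw opening, so I'm going down to grip it.

```bash
python3 -m inch '[0,0,4,0,0,0,0.4, 0,0,4,0,0,0,0.4, 0,0,2.5,0,0,0,0.4, 0,0,1.2,0,0,0,0.4, 0,0,0,0,0,0,0.4, 0,0,0,0,0,0,0, 0,0,0,0,0,0,0, 0,0,0,0,0,0,0, 0,0,0,0,0,0,0]' 20
python3 - <<'E'
from h import *
im,de=ctrl.camera("scene"); im=im[...,::-1]
cv2.imwrite("pics/scene2c.png",cv2.resize(im[140:240,120:270],(798,532),interpolation=cv2.INTER_CUBIC))
E
```

```text
time_s: 5.05
ee_pos: [0.4381, -0.045, 0.0035]
eef_rot: [3.141, 0.0, 1.78]
force: [-0.1, -0.6, -0.2]
grip_width: 0.0013
```

View pics/scene2c.png

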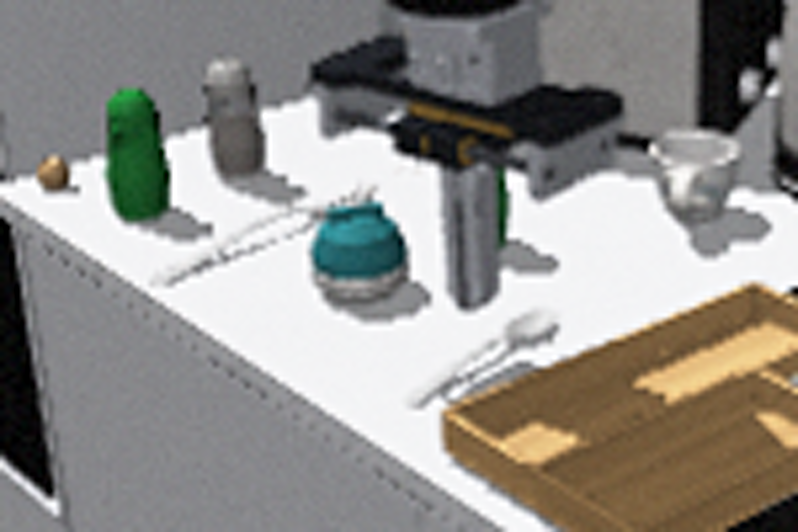

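```bash
python3 - <<'E'
from h import *
o=ctrl.get_obs(); print(o["ee_pos"],proj("scene",o["ee_pos"]),proj("top",o["ee_pos"]))
im,de=ctrl.camera("scene"); c=cloud("scene",de)
for p in((206,180),(208,188),(208,192),(207,195),(208,196),(211,208),(190,195),(200,208)): print(p,c[p[1],p[0]].round(3))
print(c[200:207,211].round(3).tolist())
E
```

```text
[ 0.43808874 -0.04504253  0.00341404] [[209.12550794 207.82242093]] [[230.84887658 225.90989184]]
(206, 180) [ 0.429 -0.05   0.103]
(208, 188) [ 0.43  -0.056  0.078]
(208, 192) [ 0.431 -0.054  0.064]
(207, 195) [ 0.431 -0.047  0.052]
(208, 196) [ 0.428 -0.056  0.052]
(211, 208) [ 0.447 -0.042 -0.002]
(190, 195) [0.44  0.062 0.009]
(200, 208) [ 0.422 -0.019 -0.002]
[[0.48, 0.001, -0.001], [0.476, -0.004, -0.002], [0.474, -0.008, -0.003], [0.468, -0.014, -0.002], [0.453, -0.035, 0.008], [0.447, -0.043, 0.01], [0.452, -0.036, 0.001]]
```

```bash
python3 - <<'E'
from h import *
c1=cloud("scene",np.load("scene1.npy")); im,de=ctrl.camera("scene"); c2=cloud("scene",de)
for c in(c1,c2):
    m=(np.hypot(c[...,0]-.435,c[...,1]+.047)<.035)&(c[...,2]>.02)
    print(m.sum()); zz=c[...,2][m]; print(np.histogram(zz,np.arange(.02,.32,.02)))
    r,cc=np.where(m&(c[...,2]<c[...,2][m].min()+.02)); print(r.min(),r.max(),cc.min(),cc.max(), zz.min())
k=ctrl.get_obs(); print(k["time_s"],k["force"],k["grip_width"])
E
```

```text
1281
(array([  0,   0,   0,   0,   0,   0,   9,  80,  94,  92, 100,  62,  92,
       103]), array([0.02, 0.04, 0.06, 0.08, 0.1 , 0.12, 0.14, 0.16, 0.18, 0.2 , 0.22,
       0.24, 0.26, 0.28, 0.3 ]))
154 164 197 216 0.15648573468675686
1019
(array([  0,  44,  64,  56,  64,  37, 101, 111,  85,  61, 127, 150, 117,
         2]), array([0.02, 0.04, 0.06, 0.08, 0.1 , 0.12, 0.14, 0.16, 0.18, 0.2 , 0.22,
       0.24, 0.26, 0.28, 0.3 ]))
192 198 204 213 0.040059236575982426
5.2 [-0.68264398 -0.56605867 -0.18991175] 0.0004833309110792035
```

The picture shows the fingertips about 37 mm above the reported TCP in both looks (z .12 and .0035), and the jaws closed on nothing. So I'll open, creep down in small steps and watch the force.

```bash
python3 -m inch '[0,0,0,0,0,0,0.4, 0,0,0,0,0,0,0.4, 0,0,0.2,0,0,0,0.4, 0,0,0,0,0,0,0.4]' 20; python3 -m inch '[0,0,0.3,0,0,0,0.4, 0,0,0,0,0,0,0.4]'; python3 -m inch '[0,0,0.2,0,0,0,0.4, 0,0,0,0,0,0,0.4]'
```

```text
time_s: 5.7
ee_pos: [0.4379, -0.045, 0.0011]
eef_rot: [-3.141, -0.0, 1.78]
force: [0.9, -0.5, 0.0]
grip_width: 0.0362
time_s: 5.95
ee_pos: [0.4378, -0.045, -0.002]
eef_rot: [-3.141, -0.0, 1.78]
force: [-0.6, 0.1, 0.4]
grip_width: 0.0377
time_s: 6.2
ee_pos: [0.4379, -0.045, -0.0039]
eef_rot: [-3.141, -0.0, 1.78]
force: [1.0, 1.4, -1.1]
grip_width: 0.0377
```

There's no contact at z = -4 mm, so the reported TCP really does sit below the true tip. I'll keep going down in small steps until contact.

```bash
python3 -m inch '[0,0,1,0,0,0,0.4, 0,0,0.8,0,0,0,0.4, 0,0,0,0,0,0,0.4]'; python3 -m inch '[0,0,0.3,0,0,0,0.4, 0,0,0.2,0,0,0,0.4, 0,0,0,0,0,0,0.4]'; python3 - <<'E'
from h import *
im,de=ctrl.camera("scene"); c=cloud("scene",de)
m=(np.hypot(c[...,0]-.435,c[...,1]+.047)<.05)&(c[...,2]>.015); r,cc=np.where(m); print(ctrl.get_obs()["ee_pos"],ctrl.get_obs()["force"],c[...,2][m].min(), r.max())
cv2.imwrite("pics/scene3c.png",cv2.resize(im[150:240,150:270,::-1],(798,600),interpolation=cv2.INTER_CUBIC))
E
```

```text
time_s: 6.58
ee_pos: [0.4374, -0.0449, -0.0226]
eef_rot: [-3.14, -0.001, 1.78]
force: [0.1, 1.0, -0.5]
grip_width: 0.0378
time_s: 6.95
ee_pos: [0.438, -0.045, -0.0268]
eef_rot: [-3.142, -0.0, 1.78]
force: [0.0, -0.2, -0.9]
grip_width: 0.0377
[ 0.43803808 -0.04503871 -0.02669982] [ 0.13006422 -1.10804456 -0.13565593] 0.015444041825238952 208
```

View pics/scene3c.png

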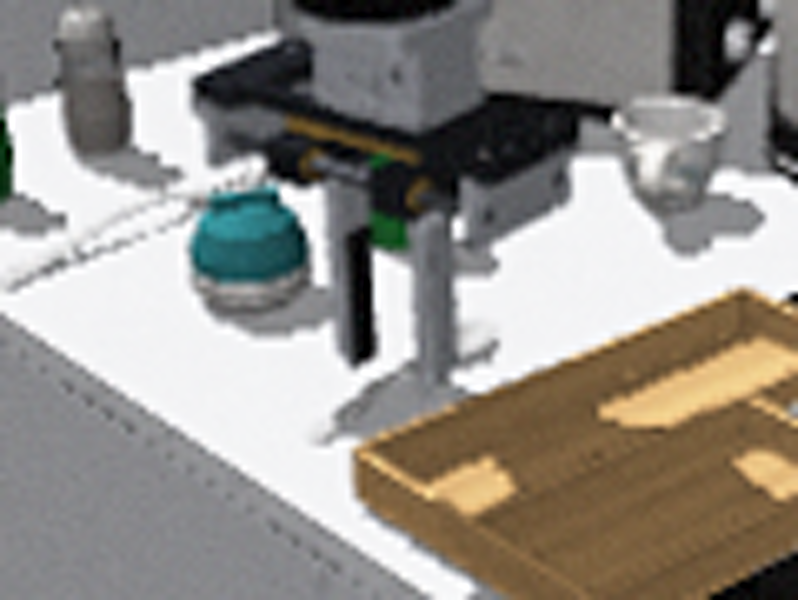

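The fingers straddle the spoon: tips at crop (360,360) and (435,385), spoon middle at (407,389). They are still about 1 cm up.

```bash
python3 -m inch '[0,0,0.3,0,0,0,0.4, 0,0,0.2,0,0,0,0.4, 0,0,0,0,0,0,0.4]';python3 -m inch '[0,0,0.2,0,0,0,0.4, 0,0,0,0,0,0,0.4]'; python3 -m inch '[0,0,0.2,0,0,0,0.4, 0,0,0,0,0,0,0.4]'
```

```text
time_s: 7.38
ee_pos: [0.4379, -0.045, -0.0319]
eef_rot: [-3.141, -0.0, 1.78]
force: [-0.3, -0.4, 0.6]
grip_width: 0.0379
time_s: 7.62
ee_pos: [0.4379, -0.045, -0.0339]
eef_rot: [-3.141, -0.0, 1.78]
force: [-0.4, 0.1, 0.2]
grip_width: 0.0373
time_s: 7.88
ee_pos: [0.4379, -0.045, -0.0359]
eef_rot: [-3.141, -0.0, 1.78]
force: [0.4, 1.1, 0.3]
grip_width: 0.0373
```

```bash
python3 -m inch '[0,0,0,0,0,0,0, 0,0,0,0,0,0,0, 0,0,0,0,0,0,0]' 20
```

```text
time_s: 8.25
ee_pos: [0.438, -0.045, -0.0357]
eef_rot: [3.142, 0.0, 1.78]
force: [0.5, 0.6, 0.2]
grip_width: 0.0179
```

```bash
python3 -m inch '[0,0,0,0,0,0,0, 0,0,0,0,0,0,0, 0,0,0,0,0,0,0]' 20
```

```text
time_s: 8.62
ee_pos: [0.4381, -0.045, -0.0357]
eef_rot: [3.141, 0.0, 1.78]
force: [0.1, 0.2, 0.2]
grip_width: 0.0174
```

```bash
python3 -m inch '[0,0,-1,0,0,0,0, 0,0,-3,0,0,0,0, 0,0,-4,0,0,0,0, 0,0,-2,0,0,0,0, 0,0,0,0,0,0,0]' 20; python3 - <<'E'
from h import *
im,de=ctrl.camera("scene")
cv2.imwrite("pics/scene4c.png",cv2.resize(im[130:240,150:290,::-1],(763,600),interpolation=cv2.INTER_CUBIC))
E
```

```text
time_s: 9.25
ee_pos: [0.4388, -0.0452, 0.0657]
eef_rot: [3.139, 0.001, 1.78]
force: [-0.2, -0.3, -0.3]
grip_width: 0.0179
```

View pics/scene4c.png

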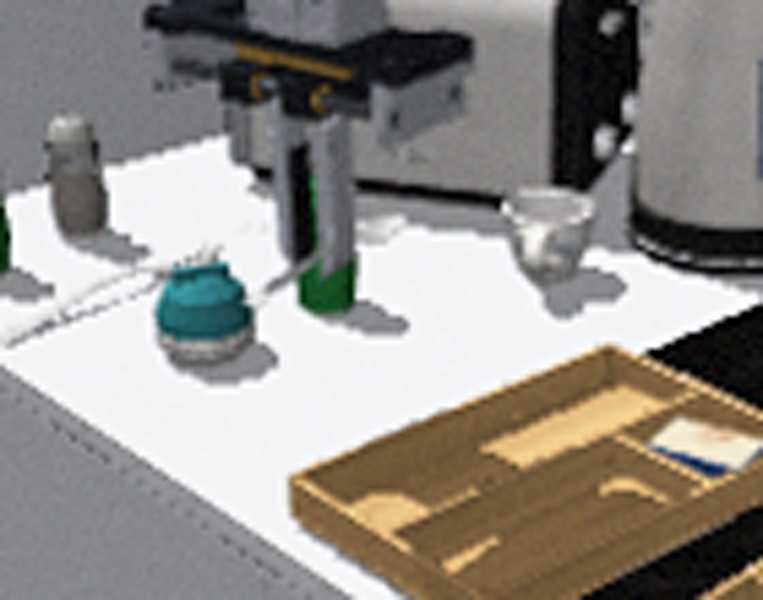

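```bash
python3 go.py .436 -.2352 .0657 1.56
```

```text
turn [0.001 0.    0.22 ] then shift cm [-19.02  -0.    -0.12] q [-0.19  0.18  1.93  0.    1.03 -1.97] t 9.3 grip 0.0175
```

```bash
python3 -m inch '[0,0,0,0,0,0.11,0, 0,0,0,0,0,0.11,0, -4,0,0,0,0,0,0, -4,0,0,0,0,0,0, -4,0,0,0,0,0,0, -4,0,0,0,0,0,0, -3,0,0,0,0,0,0, 0,0,3,0,0,0,0, 0,0,3,0,0,0,0, 0,0,0,0,0,0,0]'; python3 - <<'E'
from h import *
for n in("scene","top"):
    im,de=ctrl.camera(n)
    s=im[170:270,190:330] if n=="scene" else im[140:260,200:340]
    cv2.imwrite(f"pics/{n}5c.png",cv2.resize(s[...,::-1],None,fx=4,fy=4,interpolation=cv2.INTER_CUBIC))
a=cv2.imread("pics/scene5c.png");b=cv2.imread("pics/top5c.png");cv2.imwrite("pics/m5.png",cv2.resize(np.vstack([a,b]),None,fx=.68,fy=.68))
E
python3 go.py .436 -.2352 -.024 1.56
```

```text
time_s: 10.55
ee_pos: [0.4342, -0.234, 0.0017]
eef_rot: [-3.137, -0.003, 1.56]
force: [0.9, 1.5, -0.2]
grip_width: 0.0176
turn [-0.001 -0.     0.   ] then shift cm [-0.03  0.01  2.84] q [-0.57  0.39  1.83 -0.    0.93 -2.13] t 10.65 grip 0.0179
```

View pics/m5.png

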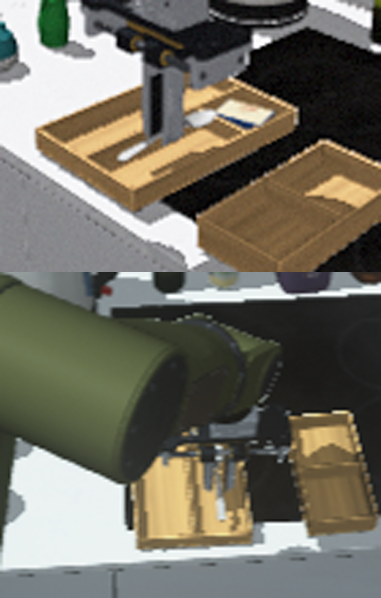

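```bash
python3 - <<'E'
from h import *
print(onz("scene",(233.5,227.2),.042),onz("scene",(268.3,212.3),.042))
im,de=ctrl.camera("scene"); im=im[...,::-1]
cv2.imwrite("pics/s6.png",cv2.resize(im[195:245,220:290],(798,570),interpolation=cv2.INTER_CUBIC))
E
```

```text
[ 0.37878378 -0.23375222  0.042     ] [ 0.50397817 -0.23964045  0.042     ]
```

View pics/s6.png

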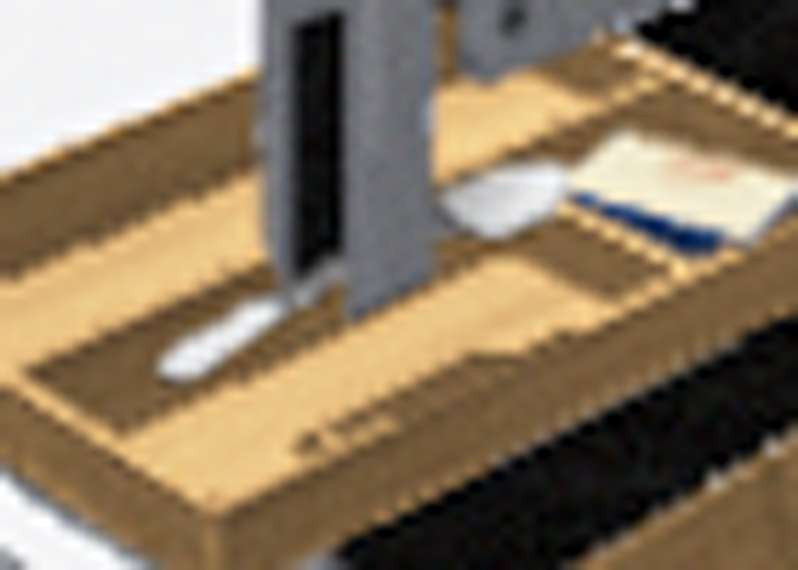

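The spoon spans x .379–.504 (bay centre .440) and is well placed, so I'm lowering and releasing it.

```bash
python3 -m inch '[0,0,1.3,0,0,0,0, 0,0,1,0,0,0,0, 0,0,0.5,0,0,0,0, 0,0,0,0,0,0,0]'; python3 -m inch '[0,0,0.2,0,0,0,0, 0,0,0,0,0,0,0.38, 0,0,0,0,0,0,0.38, 0,0,0,0,0,0,0.38, 0,0,-2,0,0,0,0.38, 0,0,-4,0,0,0,0.38, 0,0,-4,0,0,0,0.38, 0,0,0,0,0,0,0.38]'; python3 - <<'E'
from h import *
im,de=ctrl.camera("scene"); np.save("s7.npy",de);im=im[...,::-1]; cv2.imwrite("pics/scene7.png",im)
a=cv2.resize(im[195:245,220:290],(560,400),interpolation=cv2.INTER_CUBIC)
b=cv2.resize(im[140:215,120:225],(560,400),interpolation=cv2.INTER_CUBIC)
cv2.imwrite("pics/s7.png",cv2.resize(np.vstack([a,b]),None,fx=.75,fy=.75))
E
python3 go.py .445 .185 .0657 1.6
```

```text
time_s: 11.2
ee_pos: [0.4358, -0.2349, -0.0241]
eef_rot: [-3.141, -0.0, 1.56]
force: [-0.6, 0.3, 0.8]
grip_width: 0.0177
time_s: 12.2
ee_pos: [0.4373, -0.2358, 0.0769]
eef_rot: [3.137, 0.003, 1.56]
force: [-0.8, 0.4, -0.2]
grip_width: 0.0355
turn [ 0.002  0.001 -0.04 ] then shift cm [41.98  2.09  0.94] q [-0.57  0.28  1.78  0.    1.08 -2.13] t 12.25 grip 0.0357
```

View pics/s7.png

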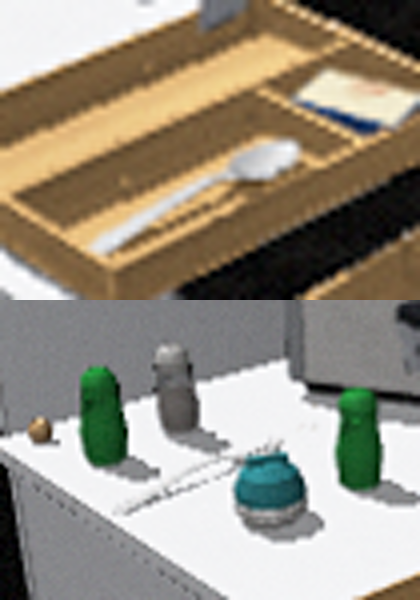

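The spoon lies in the short bay, and the right-hand view shows the fork, timer and grey shaker clear of the arm. Next I'll localise those three with the depth data.

```bash
python3 - <<'E'
from h import *
from scipy.optimize import least_squares
c=cloud("scene",np.load("s7.npy")); o=np.linalg.inv(K("scene")[2])[:3,3]; print("cam",o.round(2))
def circ(name,x,y,rad,z0,z1,r):
    m=(np.hypot(c[...,0]-x,c[...,1]-y)<rad)&(c[...,2]>z0)&(c[...,2]<z1); p=c[m]
    f=least_squares(lambda q:np.hypot(p[:,0]-q[0],p[:,1]-q[1])-r,[x+.01,y+.01],loss="soft_l1",f_scale=.002); print(name,len(p),f.x.round(4),np.sqrt(np.mean(f.fun**2)).round(4))
circ("timer base",.45,.087,.045,.006,.022,.031)
circ("shaker body",.48,.295,.035,.012,.06,.022)
for n,x,y in(("timer",.45,.087),("shaker",.48,.295)):
    m=(np.hypot(c[...,0]-x,c[...,1]-y)<.04)&(c[...,2]>.01); print(n,c[...,2][m].max(),c[m].mean(0).round(3))
for p in((149.3,192.8),(190.3,175.3)): print(onz("scene",p,.006).round(3))
im=cv2.imread("pics/scene7.png").astype(int)
for px in(.445,.19,.0),: pass
m=(c[...,0]>.33)&(c[...,0]<.58)&(c[...,1]>.13)&(c[...,1]<.25)&(c[...,2]>.004)&(c[...,2]<.025); p=c[m]
print(len(p),p.mean(0).round(3),p[:,:2].min(0),p[:,:2].max(0)); u,s,v=np.linalg.svd(p[:,:2]-p[:,:2].mean(0)); print(v[0],np.arctan2(*v[0][::-1]))
for x in np.arange(.34,.58,.02):
    k=abs(p[:,0]-x)<.01
    if k.any(): print(round(x,2),k.sum(),p[k].mean(0).round(3))
E
```

```text
cam [-0.15 -0.87  0.55]
timer base 66 [0.4476 0.0908] 0.0019
shaker body 131 [0.489  0.3078] 0.0027
timer 0.05883590833319885 [0.437 0.075 0.034]
shaker 0.08856212431794419 [0.481 0.293 0.049]
[0.352 0.174 0.006]
[0.538 0.204 0.006]
41 [0.432 0.196 0.008] [0.37652402 0.17949015] [0.53993985 0.21599309]
[-0.99173126 -0.12833203] -3.012905735596978
0.38 5 [0.382 0.186 0.005]
0.4 12 [0.4   0.192 0.007]
0.42 7 [0.421 0.195 0.01 ]
0.44 5 [0.44  0.198 0.011]
0.46 5 [0.461 0.202 0.012]
0.48 3 [0.477 0.205 0.009]
0.52 1 [0.524 0.198 0.005]
0.54 3 [0.537 0.207 0.006]
```

```bash
python3 -m inch '[4.5,0.1,0,0,0,0,1, 4.7,0.1,0,0,0,0,1, 4.7,0.1,0,0,0,0,1, 4.7,0.1,0,0,0,0,1, 4.7,0.1,0,0,0,0,1, 4.7,0.1,0,0,0,0,1, 4.5,0.08,0,0,0,0,1, 0,0,0,0,0,0,1, 0,0,0,0,0,0,1]' 15; python3 go.py .4476 .0895 -.034 1.56
```

```text
time_s: 13.38
ee_pos: [0.4457, 0.0894, 0.0734]
eef_rot: [-3.14, 0.0, 1.56]
force: [-0.1, -0.3, -0.9]
grip_width: 0.094
turn [-0.002  0.     0.   ] then shift cm [1.000e-02 1.900e-01 1.074e+01] q [ 0.12  0.2   1.89 -0.    1.06 -1.44] t 13.375 grip 0.094
```

```bash
python3 - <<'E'
from h import *
im,de=ctrl.camera("scene"); cv2.imwrite("pics/s8.png",cv2.resize(im[110:220,150:270,::-1],(654,600),interpolation=cv2.INTER_CUBIC))
E
```

```text
(no output)
```

View pics/s8.png

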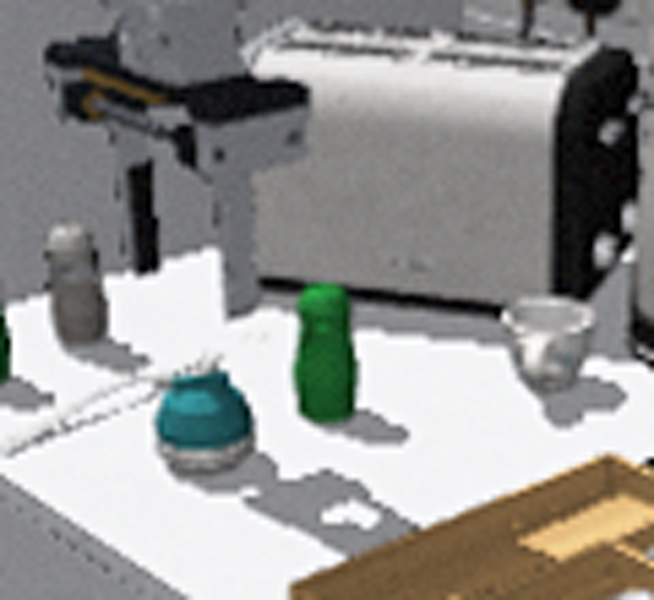

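The jaws are open above the timer, with tips at crop (147,268) and (238,315) and the timer at (205,430). I'm descending to grip.

```bash
python3 -m inch '[0,0.2,3,0,0,0,1, 0,0,3,0,0,0,1, 0,0,2.5,0,0,0,1, 0,0,1.5,0,0,0,1, 0,0,0.6,0,0,0,1, 0,0,0,0,0,0,1]'; python3 -m inch '[0,0,0,0,0,0,0, 0,0,0,0,0,0,0, 0,0,0,0,0,0,0, 0,0,0,0,0,0,0, 0,0,0,0,0,0,0]' 15
```

```text
time_s: 14.18
ee_pos: [0.4484, 0.0897, -0.0316]
eef_rot: [3.141, 0.0, 1.56]
force: [-0.4, -0.2, 0.3]
grip_width: 0.0941
time_s: 14.8
ee_pos: [0.4483, 0.0899, -0.0316]
eef_rot: [3.141, -0.0, 1.56]
force: [-1.4, 1.0, 2.8]
grip_width: 0.0613
```

```bash
python3 -m inch '[0,0,-1.5,0,0,0,0, 0,0,-3,0,0,0,0, 0,0,-4,0,0,0,0, 0,0,-2.5,0,0,0,0, 0,0,0,0,0,0.147,0, 0,0,0,0,0,0.147,0, 0,0,0,0,0,0.147,0, 0,0,0,0,0,0.147,0, 0,0,0,0,0,0.146,0, 0,0,0,0,0,0,0]'; python3 go.py .5065 -.396 .075 .826
```

```text
time_s: 16.05
ee_pos: [0.4483, 0.0899, 0.0789]
eef_rot: [3.141, -0.0, 0.827]
force: [0.7, -0.4, -1.8]
grip_width: 0.061
turn [ 0.    -0.     0.001] then shift cm [-31.78  37.22   0.39] q [ 0.12  0.2   1.88 -0.    1.07 -0.71] t 16.05 grip 0.061
```

```bash
python3 -m inch '[-2.6,3.1,0,0,0,0,0, -2.6,3.1,0,0,0,0,0, -2.6,3.1,0,0,0,0,0, -2.6,3.1,0,0,0,0,0, -2.6,3.1,0,0,0,0,0, -2.6,3.1,0,0,0,0,0, -2.6,3.1,0,0,0,0,0, -2.6,3.1,0,0,0,0,0, -2.7,3.1,0,0,0,0,0, -2.7,3.1,0,0,0,0,0, -2.7,3.1,0,0,0,0,0, -2.7,3.1,0,0,0,0,0, 0,0,0,0,0,0,0, 0,0,0,0,0,0,0]'; python3 go.py .5065 -.396 -.022 .826; python3 - <<'E'
from h import *
im,de=ctrl.camera("scene"); c=cloud("scene",de); np.save("s9.npy",de);cv2.imwrite("pics/scene9.png",im[...,::-1])
a=im[170:290,230:390,::-1]; im2,_=ctrl.camera("top"); b=im2[150:250,270:390,::-1]
cv2.imwrite("pics/s9.png",np.hstack([cv2.resize(a,(480,360),interpolation=cv2.INTER_CUBIC),cv2.resize(b,(300,360),interpolation=cv2.INTER_CUBIC)]))
E
```

```text
time_s: 17.8
ee_pos: [0.5074, -0.394, 0.0783]
eef_rot: [-3.141, -0.0, 0.828]
force: [0.3, 0.3, -0.5]
grip_width: 0.0613
turn [-0.001 -0.     0.002] then shift cm [-0.21  0.06 10.03] q [-0.72  0.58  1.33  0.    1.23 -1.55] t 17.8 grip 0.0613
```

View pics/s9.png

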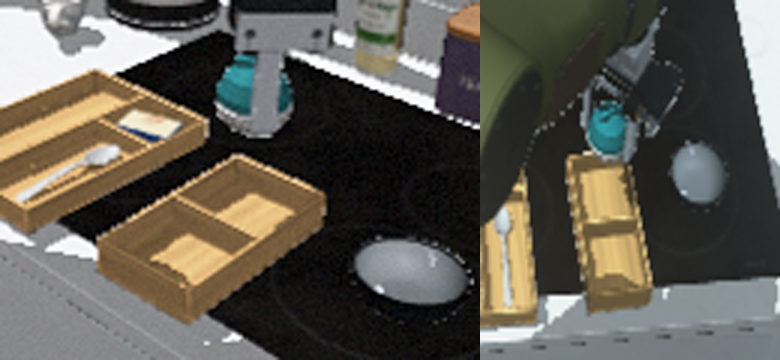

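```bash
python3 -m inch '[-0.2,0.1,3,0,0,0,0, 0,0,3,0,0,0,0, 0,0,2,0,0,0,0, 0,0,1.2,0,0,0,0, 0,0,0.6,0,0,0,0, 0,0,0,0,0,0,0]'; python3 -m inch '[0,0,0.1,0,0,0,0, 0,0,0,0,0,0,0.79, 0,0,0,0,0,0,0.79, 0,0,0,0,0,0,0.79, 0,0,-2,0,0,0,0.79, 0,0,-4,0,0,0,0.79, 0,0,-4,0,0,0,0.79, 0,0,-2,0,0,0,0.79,0,0,0,0,0,0,0.79]';  python3 go.py .487 .305 .09 1.57
```

```text
time_s: 18.65
ee_pos: [0.5071, -0.3968, -0.0195]
eef_rot: [3.141, -0.0, 0.826]
force: [0.4, -0.1, 0.3]
grip_width: 0.0608
time_s: 19.77
ee_pos: [0.5077, -0.3974, 0.1021]
eef_rot: [3.137, -0.0, 0.826]
force: [-0.8, -0.3, -0.4]
grip_width: 0.0743
turn [ 0.004  0.001 -0.744] then shift cm [70.24 -2.12  1.21] q [-0.72  0.56  1.3  -0.    1.27 -1.55] t 19.775 grip 0.0743
```

```bash
python3 - <<'E'
from h import *
c=cloud("scene",np.load("s7.npy"))
for p in((130,150),(140,140),(150,150),(165,140),(180,140),(130,171),(145,170),(170,156),(200,150)): print(p,c[p[1],p[0]].round(3))
E
python3 -m inch '[0,0,0,0,0,-0.186,0.85, 0,0,0,0,0,-0.186,0.85, 0,0,0,0,0,-0.186,0.85, 0,0,0,0,0,-0.186,0.85, 4.5,-0.14,0,0,0,0,0.85, 5,-0.15,0,0,0,0,0.85, 5,-0.15,0,0,0,0,0.85, 5,-0.15,0,0,0,0,0.85, 5,-0.15,0,0,0,0,0.85, 5,-0.15,0,0,0,0,0.85, 5,-0.15,0,0,0,0,0.85, 5,-0.15,0,0,0,0,0.85, 5,-0.15,0,0,0,0,0.85, 5,-0.15,0,0,0,0,0.85, 5,-0.15,0,0,0,0,0.85, 0,0,0,0,0,0,0.85, 0,0,0,0,0,0,0.85]'; python3 go.py .487 .305 .09 1.57
```

```text
(130, 150) [0.411 0.41  0.083]
(140, 140) [0.457 0.411 0.112]
(150, 150) [0.492 0.41  0.063]
(165, 140) [0.564 0.412 0.089]
(180, 140) [0.632 0.409 0.075]
(130, 171) [0.381 0.371 0.017]
(145, 170) [0.399 0.282 0.043]
(170, 156) [-0.15  -0.871  0.549]
(200, 150) [0.641 0.28  0.062]
time_s: 21.9
ee_pos: [0.4907, 0.1478, 0.0988]
eef_rot: [-3.141, 0.0, 1.57]
force: [-0.1, -0.0, 0.1]
grip_width: 0.08
turn [-0.001  0.     0.   ] then shift cm [15.72 -0.38  0.88] q [ 0.22  0.29  1.71 -0.    1.15 -1.35] t 21.9 grip 0.08
```

```bash
python3 -m inch '[4,-0.1,0,0,0,0,0.85, 4,-0.1,0,0,0,0,0.85, 4,-0.1,0,0,0,0,0.85, 3.6,-0.1,0,0,0,0,0.85, 0,0,0,0,0,0,0.85, 0,0,0,0,0,0,0.85]' 15; python3 go.py .487 .304 -.012 1.57;python3 - <<'E'
from h import *
im,de=ctrl.camera("scene"); im2,_=ctrl.camera("top")
cv2.imwrite("pics/s10.png",np.hstack([cv2.resize(im[90:200,110:220,::-1],(400,400),interpolation=cv2.INTER_CUBIC),cv2.resize(im2[130:240,290:400,::-1],(400,400),interpolation=cv2.INTER_CUBIC)]))
c=cloud("scene",de)
for n,x,y in(("fin",.487,.305),):
    m=(np.hypot(c[...,0]-x,c[...,1]-y)<.06)&(c[...,2]>.10)&(c[...,2]<.18); print(c[m].min(0),c[m].mean(0))
E
```

```text
time_s: 22.65
ee_pos: [0.4874, 0.3029, 0.099]
eef_rot: [-3.141, 0.0, 1.569]
force: [0.4, -0.4, -0.2]
grip_width: 0.0799
turn [-0.     0.    -0.001] then shift cm [ 0.11 -0.04 11.1 ] q [ 0.49  0.42  1.53 -0.    1.2  -1.08] t 22.65 grip 0.0799
[0.4761113  0.24693397 0.13408881] [0.48549736 0.29907476 0.15782128]
```

View pics/s10.png

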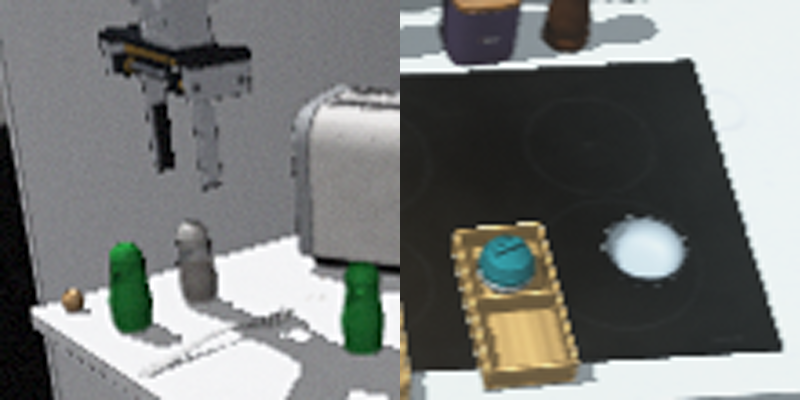

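The timer stands upright in the far caddy bay, in the right-hand crop. In the left crop the open jaws are above the grey shaker at (198,270); the green one at (130,290) is well to the side. I'm descending now.

```bash
python3 -m inch '[0.1,0,3,0,0,0,0.85, 0,0,3,0,0,0,0.85, 0,0,3,0,0,0,0.85, 0,0,1.5,0,0,0,0.85, 0,0,0.5,0,0,0,0.85, 0,0,0,0,0,0,0.85]'; python3 -m inch '[0,0,0,0,0,0,0, 0,0,0,0,0,0,0, 0,0,0,0,0,0,0, 0,0,0,0,0,0,0, 0,0,0,0,0,0,0]' 15
```

```text
time_s: 23.5
ee_pos: [0.4875, 0.3053, -0.0101]
eef_rot: [3.141, -0.0, 1.57]
force: [1.1, -0.3, 0.6]
grip_width: 0.08
time_s: 24.12
ee_pos: [0.4871, 0.3053, -0.0107]
eef_rot: [3.142, 0.0, 1.57]
force: [-0.9, -0.8, 1.3]
grip_width: 0.0416
```

```bash
python3 -m inch '[0,0,-1.5,0,0,0,0, 0,0,-3,0,0,0,0, 0,0,-4,0,0,0,0, 0,0,-3.5,0,0,0,0, -3,0,-1,0,0,0,0, -4,0,0,0,0,0,0, -4,0,0,0,0,0,0, -3,0,0,0,0,0,0, 0,0,0,0,0,0.149,0, 0,0,0,0,0,0.149,0, 0,0,0,0,0,0.149,0, 0,0,0,0,0,0.149,0, 0,0,0,0,0,0.148,0, 0,0,0,0,0,0,0]'; python3 go.py .4145 -.400 .11 .826
```

```text
time_s: 25.88
ee_pos: [0.487, 0.1653, 0.12]
eef_rot: [3.141, -0.001, 0.827]
force: [-0.5, 0.5, -1.3]
grip_width: 0.0415
turn [ 0.    -0.001  0.001] then shift cm [-46.48  32.98   1.  ] q [ 0.26  0.27  1.68 -0.    1.19 -0.57] t 25.875 grip 0.0415
```

```bash
python3 -m inch '[-3.1,2.2,0,0,0,0,0, -3.1,2.2,0,0,0,0,0, -3.1,2.2,0,0,0,0,0, -3.1,2.2,0,0,0,0,0, -3.1,2.2,0,0,0,0,0, -3.1,2.2,0,0,0,0,0, -3.1,2.2,0,0,0,0,0, -3.1,2.2,0,0,0,0,0, -3.1,2.2,0,0,0,0,0, -3.1,2.2,0,0,0,0,0, -3.1,2.2,0,0,0,0,0, -3.1,2.2,0,0,0,0,0, -3.1,2.2,0,0,0,0,0, -3.1,2.2,0,0,0,0,0, -3.1,2.2,0,0,0,0,0, 0,0,0,0,0,0,0, 0,0,0,0,0,0,0]'; python3 go.py .4145 -.400 0.0005 .826
```

```text
time_s: 28.0
ee_pos: [0.4144, -0.3999, 0.1194]
eef_rot: [-3.141, -0.0, 0.828]
force: [0.3, 0.1, -1.3]
grip_width: 0.0412
turn [-0.    -0.     0.002] then shift cm [-0.    0.02 11.89] q [-0.83  0.4   1.5   0.    1.24 -1.66] t 28.0 grip 0.0412
```

```bash
python3 -m inch '[0,0,3.5,0,0,0,0, 0,0,3.5,0,0,0,0, 0,0,2.5,0,0,0,0, 0,0,1.6,0,0,0,0, 0,0,0.7,0,0,0,0, 0,0,0,0,0,0,0]'; python3 -m inch '[0,0,0.1,0,0,0,0, 0,0,0,0,0,0,0.7, 0,0,0,0,0,0,0.7, 0,0,0,0,0,0,0.7, 0,0,-3,0,0,0,0.7, 0,0,-4,0,0,0,0.7, 0,0,-4,0,0,0,0.7, 0,0,-2,0,0,0,0.7,0,0,0,0,0,0,0.5]';  python3 go.py .445 .190 .06 1.73
```

```text
time_s: 28.75
ee_pos: [0.4147, -0.4003, 0.0016]
eef_rot: [3.141, 0.0, 0.827]
force: [-0.4, 0.6, -0.3]
grip_width: 0.0412
time_s: 29.88
ee_pos: [0.4149, -0.4008, 0.1315]
eef_rot: [3.139, 0.0, 0.826]
force: [-0.3, -0.1, -0.3]
grip_width: 0.0589
turn [ 0.002  0.001 -0.904] then shift cm [57.85 12.34  7.15] q [-0.83  0.39  1.49  0.    1.26 -1.66] t 29.875 grip 0.0589
```

```bash
python3 -m inch '[0,0,0,0,0,-0.181,0.4, 0,0,0,0,0,-0.181,0.4, 0,0,0,0,0,-0.181,0.4, 0,0,0,0,0,-0.181,0.4, 0,0,0,0,0,-0.18,0.4, 4.1,0.88,0,0,0,0,0.4, 4.1,0.88,0,0,0,0,0.4, 4.1,0.88,0,0,0,0,0.4, 4.1,0.88,0,0,0,0,0.4, 4.1,0.88,0,0,0,0,0.4, 4.1,0.88,0,0,0,0,0.4, 4.1,0.88,0,0,0,0,0.4, 4.1,0.88,0,0,0,0,0.4, 4.1,0.88,0,0,0,0,0.4, 4.1,0.88,0,0,0,0,0.4, 4.1,0.88,0,0,0,0,0.4, 4.2,0.88,2,0,0,0,0.4, 4.2,0.88,2.5,0,0,0,0.4, 4.2,0.88,2.5,0,0,0,0.4, 0,0,0,0,0,0,0.4, 0,0,0,0,0,0,0.4]' 20 ; python3 go.py .445 .190 -.0325 1.73; python3 - <<'E'
from h import *
im,de=ctrl.camera("scene"); im2,_=ctrl.camera("top"); cv2.imwrite("pics/scene11.png",im[...,::-1])
cv2.imwrite("pics/s11.png",np.hstack([cv2.resize(im[130:210,130:230,::-1],(480,384),interpolation=cv2.INTER_CUBIC),cv2.resize(im2[150:250,310:390,::-1],(307,384),interpolation=cv2.INTER_CUBIC)]))
E
```

```text
turn [ 0.002  0.001 -0.904] then shift cm [57.85 12.34 16.4 ] q [-0.83  0.39  1.49  0.    1.26 -1.66] t 29.875 grip 0.0589$: bad value
```

View pics/s11.png

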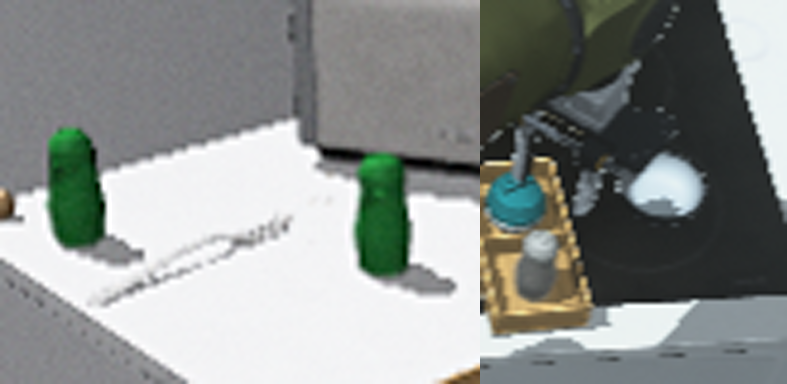

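The 21-row call was refused and nothing moved. The shaker stands upright in the near bay. The fork is fully visible, from crop (92,302) to (292,220), which matches the earlier estimate. I'm resending it as 20 rows.

```bash
python3 -m inch '[0,0,0,0,0,-0.181,0.4, 0,0,0,0,0,-0.181,0.4, 0,0,0,0,0,-0.181,0.4, 0,0,0,0,0,-0.181,0.4, 0,0,0,0,0,-0.18,0.4, 4.1,0.88,0,0,0,0,0.4, 4.1,0.88,0,0,0,0,0.4, 4.1,0.88,0,0,0,0,0.4, 4.1,0.88,0,0,0,0,0.4, 4.1,0.88,0,0,0,0,0.4, 4.1,0.88,0,0,0,0,0.4, 4.1,0.88,0,0,0,0,0.4, 4.1,0.88,0,0,0,0,0.4, 4.1,0.88,0,0,0,0,0.4, 4.1,0.88,0,0,0,0,0.4, 4.1,0.88,0,0,0,0,0.4, 4.2,0.88,2,0,0,0,0.4, 4.2,0.88,2.5,0,0,0,0.4, 4.2,0.88,2.5,0,0,0,0.4, 0,0,0,0,0,0,0.4]' 20 ; python3 go.py .445 .190 -.0325 1.73
```

```text
time_s: 32.48
ee_pos: [0.4455, 0.1912, 0.0564]
eef_rot: [-3.135, 0.002, 1.73]
force: [0.3, 0.4, 1.0]
grip_width: 0.0376
turn [-0.007  0.002  0.   ] then shift cm [-0.11 -0.07  8.89] q [ 0.33  0.29  1.82 -0.    1.04 -1.4 ] t 32.475 grip 0.0376
```

```bash
python3 -m inch '[0,0,3,0,0,0,0.4, 0,0,3,0,0,0,0.4, 0,0,1.8,0,0,0,0.4, 0,0,0.8,0,0,0,0.4, 0,0,0,0,0,0,0.4]'; python3 -m inch '[0,0,0.2,0,0,0,0.4, 0,0,0,0,0,0,0, 0,0,0,0,0,0,0, 0,0,0,0,0,0,0, 0,0,0,0,0,0,0]' 20
```

```text
time_s: 33.1
ee_pos: [0.4472, 0.1893, -0.0267]
eef_rot: [-3.139, 0.001, 1.727]
force: [0.5, -0.2, 0.1]
grip_width: 0.0382
time_s: 33.72
ee_pos: [0.4474, 0.1898, -0.0286]
eef_rot: [-3.14, 0.001, 1.727]
force: [0.7, -0.0, 0.8]
grip_width: 0.0117
```

```bash
python3 -m inch '[0,0,0,0,0,0,0, 0,0,0,0,0,0,0]'; python3 -m inch '[0,0,-1,0,0,0,0, 0,0,-3,0,0,0,0, 0,0,-3,0,0,0,0, 0,0,-2,0,0,0,0, 0,0,0,0,0,0,0]'; python3 - <<'E'
from h import *
im,de=ctrl.camera("scene"); cv2.imwrite("pics/scene12.png",im[...,::-1])
cv2.imwrite("pics/s12.png",cv2.resize(im[110:210,125:240,::-1],(690,600),interpolation=cv2.INTER_CUBIC))
E
```

```text
time_s: 33.98
ee_pos: [0.4474, 0.1898, -0.0286]
eef_rot: [-3.14, 0.001, 1.727]
force: [-0.2, -0.2, 3.1]
grip_width: 0.012
time_s: 34.6
ee_pos: [0.4482, 0.1901, 0.0628]
eef_rot: [3.141, 0.001, 1.727]
force: [0.6, 0.6, -2.0]
grip_width: 0.0114
```

View pics/s12.png

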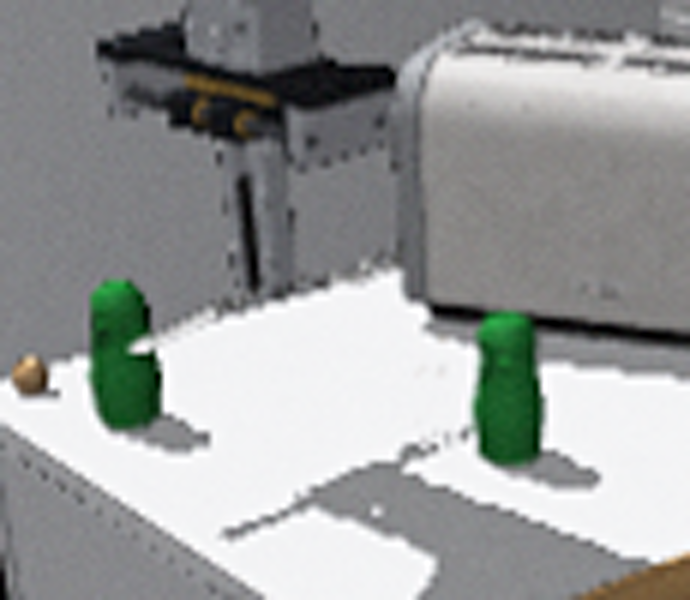

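```bash
python3 - <<'E'
from h import *
p=onz("scene",(146.9,168),.097); print(p, p[:2]+.0965*np.array([np.cos(.158),np.sin(.158)]))
q=np.array([.4782,-.1966])+R.from_euler("z",-.01).as_matrix()[:2,:2]@[0,.039]; print(q)
E
python3 go.py .4786 -.1576 .0628 1.56
```

```text
[0.35318032 0.16991682 0.097     ] [0.44847831 0.18510046]
[ 0.47858999 -0.15760195]
turn [-0.001  0.001  0.167] then shift cm [-34.72   3.48  -0.12] q [ 0.33  0.28  1.81 -0.    1.05 -1.4 ] t 34.65 grip 0.0115
```

The fork's centre sits at the TCP. I'll raise it 4 cm so the tines clear the green shaker, then carry it across.

```bash
python3 -m inch '[0,0,-2,0,0,0.084,0, 0,0,-3,0,0,0.083,0, 0,0,0,0,0,0,0, -3.5,0.35,0,0,0,0,0, -3.9,0.39,0,0,0,0,0, -3.9,0.39,0,0,0,0,0, -3.9,0.39,0,0,0,0,0, -3.9,0.39,0,0,0,0,0, -3.9,0.39,0,0,0,0,0, -3.9,0.39,0,0,0,0,0, -3.9,0.39,0,0,0,0,0, -3.9,0.4,0,0,0,0,0, 0,0,0,0,0,0,0, 0,0,0,0,0,0,0]'; python3 go.py .4786 -.1576 .02 1.56; python3 - <<'E'
from h import *
im,de=ctrl.camera("scene"); cv2.imwrite("pics/scene13.png",im[...,::-1])
cv2.imwrite("pics/s13.png",cv2.resize(im[130:250,180:320,::-1],(700,600),interpolation=cv2.INTER_CUBIC))
E
```

```text
time_s: 36.4
ee_pos: [0.478, -0.1567, 0.1105]
eef_rot: [-3.138, 0.001, 1.561]
force: [-0.1, -0.4, 0.2]
grip_width: 0.0117
turn [-0.004  0.001  0.001] then shift cm [-0.08  0.06  9.05] q [-0.39  0.26  1.72 -0.    1.17 -1.95] t 36.4 grip 0.0117
```

View pics/s13.png

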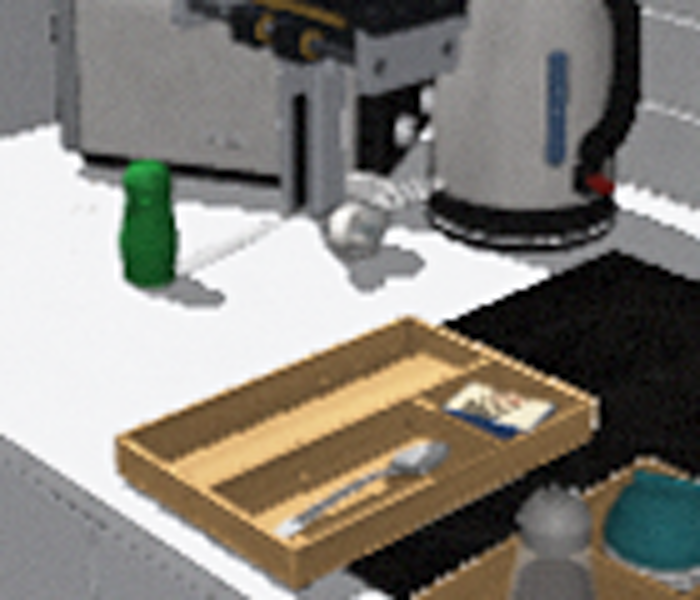

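```bash
python3 - <<'E'
from h import *
print(onz("scene",(216,184.3),.145),onz("scene",(266.5,165.5),.147))
E
```

```text
[ 0.37754998 -0.16702848  0.145     ] [ 0.56689443 -0.16678003  0.147     ]
```

Fork span is x .378–.567, y about -.167, so I'm nudging it +6 mm in x and +3 mm in y, then lowering.

```bash
python3 -m inch '[0.2,0.6,3,0,0,0,0, 0,0,3,0,0,0,0, 0,0,3,0,0,0,0, 0,0,2,0,0,0,0, 0,0,1,0,0,0,0, 0,0,0.5,0,0,0,0, 0,0,0,0,0,0,0]'; python3 -m inch '[0,0,0.2,0,0,0,0, 0,0,0,0,0,0,0]'
```

```text
time_s: 37.33
ee_pos: [0.4846, -0.1555, -0.0129]
eef_rot: [-3.14, 0.002, 1.56]
force: [-0.3, -0.9, -0.3]
grip_width: 0.0115
time_s: 37.58
ee_pos: [0.4846, -0.1557, -0.015]
eef_rot: [-3.14, 0.002, 1.56]
force: [-0.4, 0.9, -0.5]
grip_width: 0.0116
```

```bash
python3 -m inch '[0,0,0.2,0,0,0,0, 0,0,0,0,0,0,0.33, 0,0,0,0,0,0,0.33, 0,0,0,0,0,0,0.33, 0,0,-2,0,0,0,0.33, 0,0,-4,0,0,0,0.33, 0,0,-4,0,0,0,0.33, 0,0,-4,0,0,0,0.33, 4,0,-2,0,0,0,0.33, 4,-4,0,0,0,0,0.33, 4,-4,0,0,0,0,0.33, 4,0,0,0,0,0,0.33, 0,0,0,0,0,0,0.33, 0,0,0,0,0,0,0.33]'; python3 - <<'E'
from h import *
im,de=ctrl.camera("scene"); c=cloud("scene",de); cv2.imwrite("pics/scene14.png",im[...,::-1])
cv2.imwrite("pics/s14.png",cv2.resize(im[160:280,200:350,::-1],(750,600),interpolation=cv2.INTER_CUBIC))
for n,x0,y0,yaw in(("caddy",.4605,-.3979,.041),):
  Rm=R.from_euler("z",yaw).as_matrix()[:2,:2]
  l=(c[...,:2]-[x0,y0])@Rm
  for nm,s,r in(("timer",1,.031),("shaker",-1,.02)):
    m=(abs(l[...,0]-s*.046)<.042)&(abs(l[...,1])<.042)&(c[...,2]>.045); print(nm,m.sum(),l[m].mean(0).round(3),c[...,2][m].max().round(3))
for n in("top","scene"):
    ctrl.camera(n)
    for t,z in(("fork_centre",.0175),("teaspoon_centre",.0155),("timer_centre",.039),("shaker_centre",.055),("cup",0),("dip_bowl",0)):
        for r in ctrl.place_of(n,t)[:3]: print(n,t,round(r["score"],2),onz(n,r["centre"],z).round(3))
E
```

```text
time_s: 39.33
ee_pos: [0.4065, 0.0051, 0.1427]
eef_rot: [-3.14, 0.002, 1.561]
force: [-0.7, 0.3, -0.4]
grip_width: 0.0311
timer 236 [ 0.036 -0.006] 0.067
shaker 354 [-0.055 -0.008] 0.099
top fork_centre 0.62 [ 0.485 -0.149  0.018]
top teaspoon_centre 0.66 [ 0.436 -0.226  0.016]
top timer_centre 0.66 [ 0.51  -0.393  0.039]
top shaker_centre 0.62 [ 0.405 -0.396  0.055]
top dip_bowl 0.77 [ 0.509 -0.553  0.   ]
scene fork_centre 0.65 [ 0.479 -0.153  0.017]
scene teaspoon_centre 0.59 [ 0.44  -0.251  0.015]
scene timer_centre 0.87 [ 0.496 -0.412  0.039]
scene timer_centre 0.67 [ 0.6   -0.053  0.039]
scene shaker_centre 0.83 [ 0.41  -0.408  0.055]
scene shaker_centre 0.77 [0.523 0.082 0.055]
scene shaker_centre 0.62 [0.4   0.286 0.055]
scene cup 0.54 [0.661 0.01  0.   ]
scene dip_bowl 0.57 [ 0.527 -0.547  0.   ]
```

View pics/s14.png

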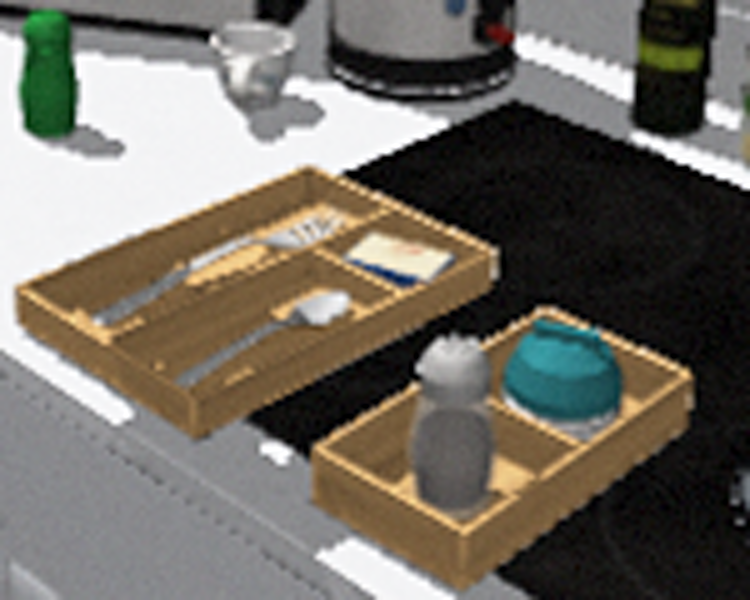

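Everything is in place: fork and spoon lie flat in their bays, and timer and shaker stand with tops at .067 and .099 m, as they should on a 10 mm floor. The cup is at the same pixels as at the start.

```bash
python3 -c "
from station import ctrl
print(ctrl.hand_in())"
```

```text
the job is handed in; nothing more can be done
None
```

I handed the job in at about 40 s of the 99 s. All four things are in their bays: the teaspoon in the short bay, the fork in the long bay, the timer in the far caddy bay and the grey-capped shaker in the near one. I left the two green look-alikes alone.

**Last checks (all passed):**
- **Fork and spoon:** in the last picture both lie flat. They measure within about 1 cm of the bay middles lengthwise. The two cameras differ by 25 mm on the spoon's y, but both readings are inside the bay.
- **Timer and shaker:** both stand upright, with tops at 67 and 99 mm. That matches standing on the 10 mm bay floors.
- **Cup:** it is at its starting pixels in the scene picture. The network's estimate for it came out about 25 mm off its first reading, which I took as detector error. The top camera did not find it at the end.
- **Little bowl:** the scene camera puts it exactly where it was at the start. The top camera reads about 17 mm different from its first reading, and the gripper never came near it.
- **Robot:** clear of everything, with no contact force.

**What went wrong on the way:**
- **Height reading:** the reported TCP lies about 37 mm below the real fingertips, against the spec. My first spoon grasp closed on nothing because of it. I found the offset by comparing depth readings and creeping down, then allowed for it in every later move.
- **Refused call:** one move with 21 rows was refused whole. Nothing moved, and I sent it again with 20.

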